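# Load brass ferrule stock into the bench collet and lock it

## Robot

A 7-joint arm with a two-finger parallel gripper is mounted at the origin on the work surface. World frame = base frame: x ahead of the robot, y to its left, z up, the work surface at z = 0. Lengths are in m, angles in rad, forces in N, time in s.
With the tool pointing down it reaches from about 0.35 to 0.9 m from the base axis. Payload 8.1 kg.
Tool frame: the origin (TCP) lies midway between the tips of the shut fingers; the grasp point (between the pads) lies 19 mm behind it; z points along the fingers, y is the line along which they close (so a half turn about z gives the same grasp; the last joint's range is limited). The gripper opens to 92 mm and grips with 3 to 60 N. Pads are 19 mm wide; open, the fingers measure 130 mm over their backs; the gripper's body (75 mm by 190 mm) begins 47 mm behind the grasp point.
Start: joints at [-1.303, 0.434, 0.025, 1.573, -0.012, 1.134, -0.075], TCP at [0.227, 0.583, 0.227] pointing down, gripper open.
Joint ranges: [-2.62, 2.62], [-0.44, 2.09], [-1.27, 1.32], [0.08, 2.57], [-1.32, 4.46], [0.12, 2], [-2.74, 2.74]. Speed limits (rad/s): [2.22, 2.22, 3.01, 3.01, 3.14, 3.14, 3.14].

## Interface

Orientations are given as a rotation vector (axis times angle).
In Python, from cell import arm gives the robot as it stands.
- The arm moves only by the tool carry_out, never from a script. Its arguments are lists of equal length, an entry for each row: "claw": the finger opening in cm, from 0 to 9.18; "delta_pos": the shift along the tool's x, y, z in cm, a list of three; "angular": the turn, a rotation vector about the tool's x, y, z in rad, a list of three. In form: {"claw": [claw, ...], "delta_pos": [[dx, dy, dz], ...], "angular": [[ax, ay, az], ...]}. A call has 1 to 20 rows; each row shifts and turns the commanded pose from where the row before left it, along the tool's axes as they then stand; what a row does not reach is not made up. A row lasts 1/10 s, in which the tool goes at most 50 mm and 8.59 degrees, less where a joint would pass 70% of its speed; a pose out of reach is approached as far as the arm can. A call with a gripper value outside its range is refused whole. The fingers move at their own pace and stop on an object; "force" is the grip in N (left out, the last holds). Time passes only in rows, so rows that do not move let the fingers close. It gives the time, the measured TCP pose, the force, the opening and the grip force at its end, in the units of the state.
- arm.observe(): the state, without advancing time (a new reading comes with each control period).
- arm.get_image(name): name is "side" or "top"; returns a dict with "frame" (420x560x3 uint8, red, green, blue), "mtx" (3x3 intrinsics, pixels), "T" (4x4, takes a point from camera to world coordinates). Camera axes: x right, y down, z forward; pixel columns grow to the right and rows downward; lengths in m; the calibration is good to about 2 mm. A picture is of the moment at which its call begins. There is no depth.
- arm.sign_off(): hands the job in; it is judged then, once.
Trained networks look in a picture, given as the dict that the camera call returned (one of the last four; its "shot" number tells which), for a name from the list of things; names that differ only in an ending like _2 or _b are one class to them, and where a whole thing is asked for, a point or a joint stands for the part that bears it (a point fixed in the world has none). Each returns a list of dicts, best first, with "conf" (0 to 1); they miss things now and then, are a little off and sometimes report something else, mostly with a low value. They report only what shows in the picture. A call takes as long as a camera call. They do not tell look-alikes from the thing itself.
- arm.look_for(label, picture): "centre" ([column, row] as shares, 0 to 1, of the picture: columns of its width, rows of its height, amid what is visible of it).
- arm.trace(label, picture): "region" (420x560 bool, what is visible of it) and "centre" ([column, row] as shares, 0 to 1, of the picture: columns of its width, rows of its height, amid what is visible of it).
- arm.place_of(label, picture): "centre" ([column, row] as shares, 0 to 1, of the picture: columns of its width, rows of its height: a listed point, or the origin of a listed thing).
The state is a dict: "clock": time; "joints": joint angles; "dq": joint speeds; "joint_efforts": joint torques, N m; "position": TCP position; "ee_rot": TCP orientation; "force": force on the tool from outside, world axes, zero at the start; "ft_torque": the same for the moment, N m; "width": opening from 0.0 (shut) to 1.0 (fully open); "gripper_force": force on a finger pad.
Only numpy, scipy, OpenCV 4.12 (cv2) and the standard library are available. Lean on these libraries where they do the work, as an engineer would, in place of code of your own. Each camera call takes 0.05 s, during which the arm holds its last target. There are 200 camera calls.

## Task

Take the round brass bar from the rack and feed it gently into the open collet until its sprung depth stop has bottomed out solidly, then let go and swing the red-knobbed lever all the way over to clamp it. The bar must stay home against the stop; never ram the nose or the stop, and leave the other bars and tools where they are.

Things in the scene. Friction and masses are not known exactly. Their poses are not given: they have to be found in the camera images.
- bar: the bar to load: round, smooth, yellow brass, 16 mm diameter, 220 mm long, 0.30 to 0.44 kg. Origin at its middle, on its axis; x runs along the bar (either end may go in). It starts lying level in one of the three rack slots.
- rack: light wooden bar rack, 170 mm along the bars (its x), 190 mm across (its y), 50 mm high; origin at the centre of its underside. Two notched cross-walls, 18 mm thick, stand at x = -75 and +75 mm; the three 21 mm wide slots are at y = -60, 0 and +60 mm, slot floors 37 mm high. Between the walls the bars are free: the floor there is 12 mm high.
- head: green collet head bolted to the bench, 150 x 120 mm foot, housing 116 mm long, 90 mm wide, 120 mm high. Origin at the centre of its underside. Its x axis is the feed direction: the bar goes in from the -x side travelling along +x, level, on the collet axis 75 mm above the bench (y = 0).
- nose: round steel collet nose, 54 mm outer diameter, sticking 29 mm out of the housing towards the head's -x, with a brass funnel mouth 26 mm wide that narrows in 6 mm to a 18 mm bore (1 mm clearance around the bar). Its origin and axes are the head's; the mouth is mouth. Gripping the bar about its middle leaves room in front of the nose.
- mouth (a point): centre of the collet mouth, on the collet axis in the plane of the nose's front face, 72 mm in front of the head's origin and 75 mm up; axes as the head's (x = feed direction).
- stop: brass sleeve, 36 mm diameter, at the head's back, with the depth stop; origin on the collet axis above the head's origin, axes as the head's. The stop is out of sight in the bore and set anew each time: the bar's end stops solidly 50 to 75 mm behind the mouth plane. Its tip is sprung: 0.2 rising to 0.4 N over the last 5 mm, then solid. Let go, the bar sags a little but friction holds it there.
- lever (a joint): collet lever on top of the head: a steel arm on a vertical hinge above the head's origin. 0 = collet open, 1.22 rad = closed (end of travel). Turns anticlockwise seen from above as it closes; it stays where it is left. It needs some 2 to 6 N at the knob. Starts at 0 to 0.2.
- lever_knob (a point): on the axis of the lever's upright red round knob (22 mm diameter, 50 mm tall; this point is 157 mm above the bench, 20 mm below the knob's top). It does not spin on the arm (push it, or turn the hand with it). It is 110 mm from the hinge; at 0 it lies 55 mm towards the head's -x and 95 mm towards its -y from the hinge, and swings towards +x as the lever closes.
- hexbar: dark steel hexagonal bar, 14 mm across flats, 220 mm long, in another rack slot; leave alone. Origin at its middle, x along it.
- steelrod: bright silver steel round rod, 17 mm diameter, 220 mm long, in another rack slot; leave alone. Origin at its middle, x along it.
- mallet: wooden carver's mallet lying on the bench, 265 mm long, head 80 mm diameter; leave alone. Origin under the end of the head where the handle joins, x towards the head.
- glue: yellow bottle, 60 mm diameter, 150 mm tall; leave alone. Origin under its centre.
- chisel: carving chisel lying on the bench, light wooden handle, 230 mm long, 24 mm thick; leave alone. Origin below the ferrule, x towards the blade.
- offcut: light wooden offcut, 90 x 50 x 35 mm; leave alone. Origin under its centre.
- ferrule: short brass tube standing on the bench, 26 mm diameter, 22 mm high; leave alone. Origin under its centre.
Mind the look-alikes: they are no part of the job. There is more than one size of the bar; the one meant has the size given above.

How it is judged:
On the way, in this order (a step that is already met when the one before it is completed fails the run):
1. with the lever still open, the bar is pressed solidly home on the depth stop (over 2 N) (contact force between bar and stop above 2 N and value of joint lever below 0.4 rad), for 0.05 s.
2. the bar, let go, still sits against the stop while the lever is open (contact force between bar and stop above 0.28 N and value of joint lever below 0.4 rad and contact force between the fingers and bar below 0.1 N), for 0.1 s.
3. the lever is swung fully over (value of joint lever above 1.12 rad), for 0.2 s.
At the end, for the whole second after the job is handed in: The brass bar lies in the collet in line with its axis (within 0.08 rad), its end still pressing the sprung stop with over 0.28 N (within about 3 mm of solid), the lever is closed (over 1.12 of 1.22 rad), and bar and lever are at rest and released (contact force between bar and stop above 0.28 N and value of joint lever above 1.12 rad and angle between the x axis of bar and the x axis of head, either way round below 0.08 rad and linear speed of bar below 0.01 m/s and velocity of joint lever below 0.05 rad/s); the robot touches nothing.
It fails at once if the bar presses on the depth stop with over 25 N (contact force between bar and stop above 25 N).
It fails at once if the bar, held in the fingers, presses on the collet nose with over 25 N (contact force between bar and nose above 25 N and contact force between the fingers and bar above 4 N).
It fails at once if another bar or a bystander is moved by more than 30 mm (distance of any of hexbar, steelrod, mallet, glue, chisel, offcut, ferrule from where it was at the start of the episode above 0.03 m).
It also fails if it takes over 56 s, if anything falls off the work surface, if the arm or the gripper's body presses on something with over 40 N, if the wrist force passes 120 N, or if a joint passes its speed limit or range.

## Working session

There is one attempt and no reset: what is moved stays moved. The work goes in short steps, Python scripts to look and compute and a tool call to move; the robot and the scene stay as the last step left them, time stands still between calls to the robot, and variables do not carry over. Pictures are saved under pics/ and viewed, at most 10 in all, crops included, and the job is handed in when it is done.

Besides the shell and the picture viewer there is one more tool, called after ">>>" as a command line: name --argument value ..., lists and objects as JSON in quotes. carry_out: Moves the arm, as the interface text tells. Its arguments: {"type":"object","properties":{"claw":{"type":"array","items":{"type":"number"}},"delta_pos":{"type":"array","items":{"type":"array","items":{"type":"number"}}},"angular":{"type":"array","items":{"type":"array","items":{"type":"number"}}},"force":{"type":"number"}},"required":["claw","delta_pos","angular"]}

```bash
mkdir -p pics; ls; cat > h.py <<'E'
import numpy as np, cv2
from cell import arm
from scipy.spatial.transform import Rotation as R
def ray(p,c):
    uv=np.array([c[0]*560,c[1]*420,1.]); d=p["T"][:3,:3]@np.linalg.inv(p["mtx"])@uv
    return p["T"][:3,3],d/np.linalg.norm(d)
def onz(p,c,z):
    o,d=ray(p,c); return o+d*(z-o[2])/d[2]
def tri(a,b):
    (o,d),(q,e)=a,b
    A=np.stack([d,-e],1); s=np.linalg.lstsq(A,q-o,rcond=None)[0]
    x,y=o+d*s[0],q+e*s[1]; return (x+y)/2,np.linalg.norm(x-y)
def save(p,n): cv2.imwrite("pics/"+n,p["frame"][:,:,::-1])
E
python3 - <<'E'
from h import *
np.set_printoptions(precision=4,suppress=True)
ps={n:arm.get_image(n) for n in("side","top")}
for n,p in ps.items(): print(n,p["T"].tolist(),p["mtx"].tolist())
big=np.vstack([ps["top"]["frame"],ps["side"]["frame"]])
for n in ps: save(ps[n],n+"0.png")
for l,z in [("bar",.045),("rack",0),("head",0),("mouth",.075),("lever_knob",.157),("hexbar",.044),("steelrod",.0455),("mallet",0),("glue",0),("chisel",0),("offcut",0),("ferrule",0),("stop",.075)]:
    best={}
    for n,p in ps.items():
        for r in arm.place_of(l,p)[:3]:
            best.setdefault(n,r)
            print(l,n,round(r["conf"],2),(np.array(r["centre"])*[560,420]).round(),onz(p,r["centre"],z))
    if len(best)==2: print("  tri",tri(*[ray(ps[n],best[n]["centre"]) for n in ps]))
print(arm.observe())
E
```

```text
pics
side [[0.9538087660500597, -0.22011463134215703, 0.20444653793881856, 0.1961802736392636], [-0.30021402666809904, -0.7232472010418804, 0.6219204325127224, -0.6642204304348206], [0.010971599600260385, -0.6545708787092442, -0.7559210201787087, 1.0226009727082768], [0.0, 0.0, 0.0, 1.0]] [[380.6843226939007, 0.0, 278.85159856572596], [0.0, 380.6843226939007, 209.40987488268564], [0.0, 0.0, 1.0]]
top [[0.004713988248653186, -0.9981767444196127, 0.06017445649654553, 0.3892138125435169], [-0.9998948966423385, -0.005530035265182966, -0.013402028897628666, 0.07758017966962164], [0.013710360440141685, -0.06010495495239077, -0.9980979012134893, 1.399524916419519], [0.0, 0.0, 0.0, 1.0]] [[466.29006100207266, 0.0, 267.98043241661804], [0.0, 466.29006100207266, 218.7865833585205], [0.0, 0.0, 1.0]]
bar side 0.92 [261. 281.] [ 0.3274 -0.1083  0.045 ]
bar side 0.72 [279. 189.] [0.4899 0.2317 0.045 ]
bar side 0.58 [187. 197.] [0.1729 0.2875 0.045 ]
bar top 0.82 [317. 265.] [ 0.3361 -0.0845  0.045 ]
bar top 0.7 [179. 320.] [0.1781 0.3131 0.045 ]
bar top 0.68 [211. 218.] [0.4711 0.2245 0.045 ]
  tr
[... 2285 characters left out ...]
0250805193439))
stop side 0.55 [259. 192.] [0.4114 0.208  0.075 ]
stop top 0.66 [146. 163.] [0.627  0.4093 0.075 ]
  tri (array([ 0.5793,  0.4859, -0.2186]), np.float64(0.19824338180463172))
{'clock': 1.4, 'joints': array([-1.3026,  0.4345,  0.025 ,  1.5732, -0.0116,  1.134 , -0.0751]), 'dq': array([-0.0009,  0.001 , -0.0007, -0.0012,  0.0001,  0.0004,  0.0016]), 'joint_efforts': array([ -0.0001, -66.7666,   0.9842, -31.4807,  -0.0605,   0.0327,
         0.    ]), 'position': array([0.2265, 0.5825, 0.2267]), 'ee_rot': array([0.5792, 3.0877, 0.0001]), 'force': array([ 0.2744,  0.9884, -0.0079]), 'ft_torque': array([-0.0092,  0.0259, -0.0226]), 'gripper_force': 0.0, 'width': 0.999813078246512}
```

View pics.

View pics/top0.png

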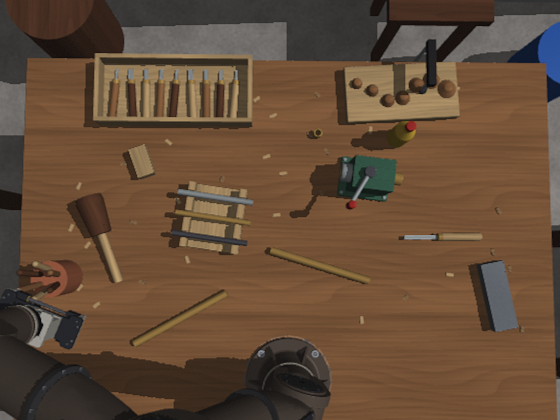

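View pics/side0.png

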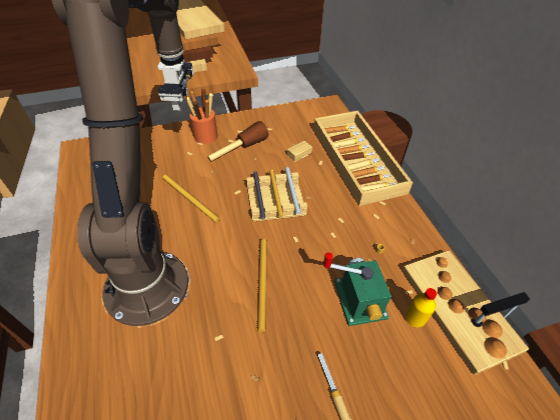

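In the top picture the yellow-brass candidates are the rack's middle bar at (213,217), a long bench bar at (318,265), another at (180,319), the ferrule (316,133) and the stop sleeve (398,180). The neighbours in the rack are the hexbar (208,239) and the silver rod (215,197). The side picture agrees, with the rack brass bar at (277,190). The description says the bar is in a rack slot, so I choose the middle one. Next is one close crop and fits.

```bash
cat > m.py <<'E'
from h import *
np.set_printoptions(precision=4,suppress=True)
ps={n:arm.get_image(n) for n in("top","side")}
for n,p in ps.items():
    np.savez(n+".npz",**{k:np.array(v) for k,v in p.items()})
    for l in("bar","head","nose","lever"):
        for r in arm.trace(l,p)[:3]:
            m=r["region"].astype(np.uint8); ys,xs=np.nonzero(m)
            rc=cv2.minAreaRect(np.stack([xs,ys],1).astype(np.float32))
            print(n,l,round(r["conf"],2),m.sum(),rc)
            if l=="bar" and not(170<xs.mean()<300 and 160<ys.mean()<235): continue
            np.save(f"{n}_{l}.npy",m)
            if l=="bar":
                bx=cv2.boxPoints(rc); e=sorted([(bx[i]+bx[(i+1)%4])/2 for i in range(4)],key=lambda q:-np.linalg.norm(q-rc[0]))[:2]
                w=[onz(p,q/np.array([560,420]),.045) for q in e+[np.array(rc[0])]]
                d=w[1]-w[0]; print("  bar ends/mid",w,"len",np.linalg.norm(d),"yaw",np.arctan2(d[1],d[0]))
            break
t=cv2.resize(ps["top"]["frame"][150:255,160:300],None,fx=3,fy=3,interpolation=2)
u=cv2.resize(ps["top"]["frame"][140:210,320:420],None,fx=3.8,fy=3.8,interpolation=2)
v=cv2.resize(ps["side"]["frame"][240:335,310:405],None,fx=2.8,fy=2.8,interpolation=2)
C=np.zeros((590,800,3),np.uint8);C[:t.shape[0],:t.shape[1]]=t;C[:u.shape[0],420:420+u.shape[1]]=u;C[320:320+v.shape[0],:v.shape[1]]=v
s=cv2.resize(ps["side"]["frame"][160:225,235:315],None,fx=4,fy=4,interpolation=2);C[320:320+s.shape[0],420:420+s.shape[1]]=s
cv2.imwrite("pics/crop1.png",C[:,:,::-1])
E
python3 m.py
```

```text
top bar 0.96 349 ((212.00999450683594, 216.9299774169922), (72.97342681884766, 5.232590675354004), 8.13010311126709)
  bar ends/mid [array([0.4898, 0.327 , 0.045 ]), array([0.4609, 0.1171, 0.045 ]), array([0.4754, 0.2221, 0.045 ])] len 0.21195977832857316 yaw -1.707476571868642
top head 0.59 2575 ((369.58123779296875, 183.48976135253906), (64.81499481201172, 55.79967498779297), 6.842772960662842)
top nose 0.6 187 ((344.5, 172.0), (18.0, 11.0), 90.0)
top lever 0.7 237 ((360.5216979980469, 187.511474609375), (10.293255805969238, 47.92873764038086), 27.8240966796875)
side bar 0.72 719 ((262.0, 285.0), (92.0, 8.0), 90.0)
side bar 0.6 497 ((190.54656982421875, 197.94247436523438), (71.98767852783203, 7.513367652893066), 38.990997314453125)
  bar ends/mid [array([0.1025, 0.422 , 0.045 ]), array([0.2551, 0.1515, 0.045 ]), array([0.1827, 0.2798, 0.045 ])] len 0.310554897570814 yaw -1.0569265120828473
side head 0.63 3024 ((358.36883544921875, 284.5765380859375), (82.76408386230469, 51.68610382080078), 68.70264434814453)
side nose 0.56 64 ((354.8077392578125, 260.5384521484375), (4.5106706619262695, 14.708709716796875), 78.69007110595703)
side lever 0.94 357 ((347.35174560546875, 267.3057556152344), (51.59677505493164, 13.852455139160156), 19.746837615966797)
```

View pics/crop1.png

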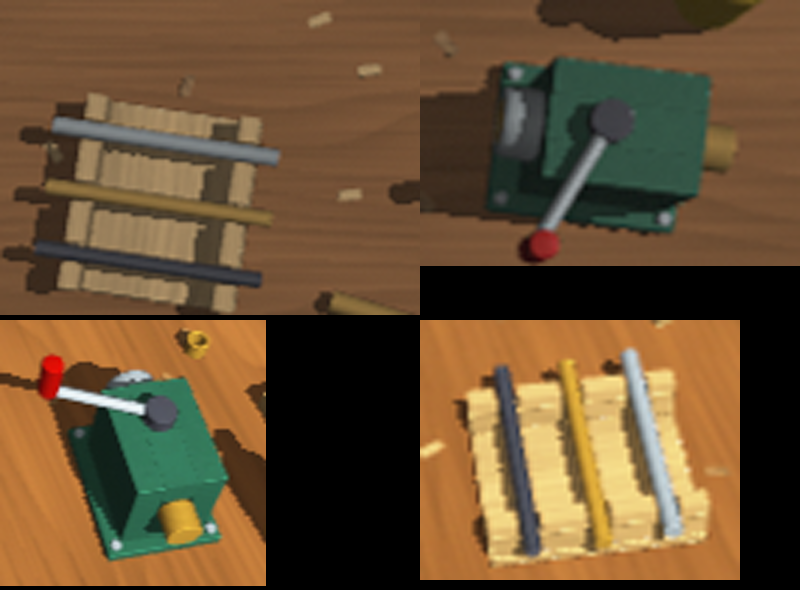

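```bash
cat > fit.py <<'E'
from h import *
from scipy.optimize import minimize
np.set_printoptions(precision=4,suppress=True)
S=4
def proj(p,X):
    c=(X-p["T"][:3,3])@p["T"][:3,:3]; u=c@p["mtx"].T; return u[:,:2]/u[:,2:]
def box(x0,x1,y0,y1,z0,z1): return np.array([[x,y,z] for x in(x0,x1) for y in(y0,y1) for z in(z0,z1)])
def model(q,p,ft=.012):
    M=np.zeros((420*S,560*S),np.uint8); c,s=np.cos(q[2]),np.sin(q[2])
    for b in(box(-.075,.075,-.06,.06,0,ft),box(-.043,.073,-.045,.045,0,.12)):
        w=b.copy(); w[:,0]=q[0]+c*b[:,0]-s*b[:,1]; w[:,1]=q[1]+s*b[:,0]+c*b[:,1]
        u=(proj(p,w)+.5)*S-.5
        cv2.fillConvexPoly(M,cv2.convexHull(np.round(u).astype(np.int32)),1)
    return M
ps={n:dict(np.load(n+".npz")) for n in("top","side")}
G={};I={}
for n,p in ps.items():
    f=cv2.resize(p["frame"],None,fx=S,fy=S,interpolation=cv2.INTER_LINEAR)
    h=cv2.cvtColor(f,cv2.COLOR_RGB2HSV); g=((h[...,0]>60)&(h[...,0]<95)&(h[...,1]>90)&(h[...,2]>12)).astype(np.uint8)
    k,l,st,_=cv2.connectedComponentsWithStats(g); 
    c=(360*S,180*S) if n=="top" else (365*S,290*S)
    i=1+np.argmin([np.hypot(*(_[j]-c)) if st[j,4]>4000 else 1e9 for j in range(1,k)]); g=(l==i).astype(np.uint8)
    G[n]=g
    # ignore the lever/hub/nose/sleeve/bolts: non-green, non-wood pixels
    L=cv2.resize(np.load(f"{n}_lever.npy")|np.load(f"{n}_nose.npy"),None,fx=S,fy=S,interpolation=0)
    I[n]=1-cv2.dilate(L,np.ones((13,13)))
    print(n,g.sum()/16,st[i])
def cost(q,ns): return sum(((model(q,ps[n])!=G[n])&(I[n]>0)).sum()/16 for n in ns)
for ns in(["top"],["side"],["top","side"]):
    best=min((minimize(cost,[.602,-.218,y],args=(ns,),method="Nelder-Mead",options=dict(initial_simplex=np.array([[.602,-.218,y],[.612,-.218,y],[.602,-.208,y],[.602,-.218,y+.08]]),xatol=1e-4,fatol=.1)) for y in(-1.65,-1.75)),key=lambda r:r.fun)
    q=best.x; d=np.array([np.cos(q[2]),np.sin(q[2])]); l=np.array([-d[1],d[0]])
    print(ns,q,best.fun,"mouth",q[:2]-.072*d)
    for n in ns:
        k=arm and None
    np.save("head.npy",q)
# brass bar in rack by colour
for n,(r0,r1,c0,c1) in dict(top=(205,230,168,260),side=(163,222,268,292)).items():
    p=ps[n]; h=cv2.cvtColor(cv2.resize(p["frame"],None,fx=S,fy=S,interpolation=1),cv2.COLOR_RGB2HSV)[r0*S:r1*S,c0*S:c1*S]
    g=((h[...,0]>14)&(h[...,0]<32)&(h[...,1]>150)).astype(np.uint8)
    k,l,st,_=cv2.connectedComponentsWithStats(g); i=1+np.argmax(st[1:,4]); ys,xs=np.nonzero(l==i)
    rc=cv2.minAreaRect(np.stack([xs,ys],1).astype(np.float32)); bx=(cv2.boxPoints(rc)+[c0*S,r0*S]+.5)/S-.5
    e=sorted([(bx[j]+bx[(j+1)%4])/2 for j in range(4)],key=lambda v:-np.linalg.norm(v-bx.mean(0)))[:2]
    w=[onz(p,v/np.array([560,420]),.045) for v in e]; dd=w[1]-w[0]
    print(n,rc[1],e,w,np.mean(w,0),np.linalg.norm(dd),np.arctan2(dd[1],dd[0]))
E
python3 fit.py
```

```text
top 1044.625 [ 1404   625   179   148 16714]
side 2068.6875 [ 1340  1044   226   258 33099]
['top'] [ 0.5963 -0.2199 -1.5824] 817.5 mouth [ 0.5971 -0.1479]
['side'] [ 0.5942 -0.2214 -1.6685] 461.6875 mouth [ 0.6012 -0.1497]
['top', 'side'] [ 0.5946 -0.221  -1.6531] 1288.9375 mouth [ 0.6006 -0.1493]Traceback (most recent call last):
  File "fit.py", line 40, in <module>
    k,l,st,_=cv2.connectedComponentsWithStats(g); i=1+np.argmax(st[1:,4]); ys,xs=np.nonzero(l==i)
                                                      ~~~~~~~~~^^^^^^^^^^
    return _wrapfunc(a, 'argmax', axis=axis, out=out, **kwds)
    return bound(*args, **kwds)
ValueError: attempt to get argmax of an empty sequence
```

```bash
python3 - <<'E'
s=open("fit.py").read()
a=s.index("    h=cv2.cvtColor(f"); b=s.index("    # ignore")
s=s[:a]+'''    r,gg,bb=[f[...,j].astype(float) for j in range(3)]
    g=((gg>r*1.15+3)).astype(np.uint8); R0=np.zeros_like(g)
    x0,x1,y0,y1=(325,410,145,210) if n=="top" else (325,400,250,330); R0[y0*S:y1*S,x0*S:x1*S]=1; g*=R0
    k,l,st,_=cv2.connectedComponentsWithStats(g); g=np.isin(l,[j for j in range(1,k) if st[j,4]>1500]).astype(np.uint8); G[n]=g; i=0
'''+s[b:]
s=s.replace("(h[...,1]>150)","(h[...,1]>(120 if n=='top' else 170))")
s+='''
D=[]
for n in ps:
    f=ps[n]["frame"].copy(); f=cv2.resize(f,None,fx=S,fy=S,interpolation=1); 
    for m,c in((G[n],(255,255,0)),(model(q,ps[n]),(255,0,255))):
        cs,_=cv2.findContours(m,0,1); cv2.drawContours(f,cs,-1,c,1)
    y,x=(145,330) if n=="top" else (245,315)
    D.append(f[y*S:(y+85)*S,x*S:(x+90)*S])
cv2.imwrite("pics/fit.png",np.hstack(D)[:,:,::-1])
'''
open("fit.py","w").write(s)
E
python3 fit.py
```

```text
top 1688.4375 [      0       0    2240    1680 3736185]
side 2236.1875 [      0       0    2240    1680 3727421]
['top'] [ 0.5965 -0.2227 -1.668 ] 285.0 mouth [ 0.6035 -0.1511]
['side'] [ 0.596  -0.2241 -1.6981] 373.4375 mouth [ 0.6052 -0.1526]
['top', 'side'] [ 0.5967 -0.2239 -1.6896] 664.875 mouth [ 0.6052 -0.1524]
top (310.5768737792969, 28.818744659423828) [array([174.1032, 211.4051]), array([250.8581, 223.1234])] [array([0.4908, 0.3322, 0.045 ]), array([0.458 , 0.1091, 0.045 ])] [0.4744 0.2207 0.045 ] 0.22553651527246416 -1.7170993416882068
side (196.74488830566406, 26.720176696777344) [array([270.9643, 167.9751]), array([279.6108, 216.3954])] [array([0.494 , 0.3447, 0.045 ]), array([0.4537, 0.1099, 0.045 ])] [0.4739 0.2273 0.045 ] 0.23827903566479985 -1.740547109981982
```

View pics/fit.png

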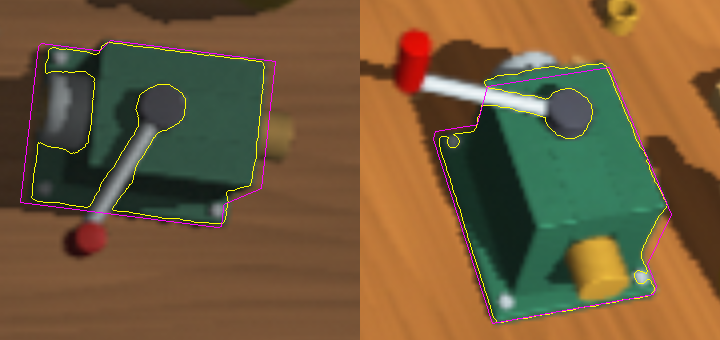

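```bash
cat > fit2.py <<'E'
from h import *
from scipy.optimize import differential_evolution as DE
from scipy.ndimage import map_coordinates as mc
np.set_printoptions(precision=4,suppress=True)
def proj(p,X):
    c=(X-p["T"][:3,3])@p["T"][:3,:3]; u=c@p["mtx"].T; return u[:,:2]/u[:,2:]
ps={n:dict(np.load(n+".npz")) for n in("top","side")}
GR={}
for n,p in ps.items():
    f=np.log(p["frame"].astype(np.float32)+8); 
    GR[n]=[sum(cv2.GaussianBlur(cv2.Sobel(f[...,c],cv2.CV_32F,*o),(0,0),.7)*w for c,w in((0,1),(1,-.3))) for o in((1,0),(0,1))]
def seg(a,b,n=40): t=np.linspace(.05,.95,n)[:,None]; return a+(b-a)*t
def pts(q,n):
    # lines in head frame: housing top rect, foot rect
    x0,x1,w,fx0,fx1,fw,ft=q[3:10]
    H=[np.array(v) for v in((x0,w,.12),(x1,w,.12),(x1,-w,.12),(x0,-w,.12))]
    F=[np.array(v) for v in((fx0,fw,ft),(fx1,fw,ft),(fx1,-fw,ft),(fx0,-fw,ft))]
    if n=="top": L=[(H[0],H[1]),(H[1],H[2]),(H[2],H[3]),(H[3],H[0]),(F[3],F[0]),(F[2],F[3])]
    else: L=[(H[0],H[1]),(H[1],H[2]),(H[2],H[3]),(F[2],F[3]),(F[1],F[2])]
    return [seg(*l) for l in L]
def score(q,ns,sep=False):
    c,s=np.cos(q[2]),np.sin(q[2]); R=np.array([[c,s,0],[-s,c,0],[0,0,1]]); o=[]
    for n in ns:
        for P in pts(q,n):
            u=proj(ps[n],P@R+[q[0],q[1],0]); d=u[-1]-u[0]; d/=np.linalg.norm(d)
            gx,gy=[mc(g,[u[:,1],u[:,0]],order=1) for g in GR[n]]
            o.append(np.minimum(np.abs(gx*-d[1]+gy*d[0]),1.5).mean())
    return o if sep else -sum(o)
fx=[-.043,.073,.045,-.075,.075,.06,.012]
base=[(.585,.615),(-.235,-.205),(-1.78,-1.6)]
free=[(-.062,-.035),(.05,.08),(.038,.048),(-.082,-.06),(.065,.085),(.05,.065),(.006,.02)]
for name,b in dict(fixed=[(v-1e-9,v+1e-9) for v in fx[:6]]+[(.006,.02)],free=free).items():
    for ns in(["top"],["side"],["top","side"]):
        r=DE(score,base+b,args=(ns,),seed=1,maxiter=150,popsize=10,tol=1e-6); q=r.x
        d=np.array([np.cos(q[2]),np.sin(q[2])])
        print(name,ns,q,round(r.fun,2),"housing front",(q[:2]+q[3]*d),np.array(score(q,ns,True)))
        np.save(f"q_{name}_{''.join(ns)}.npy",q)
E
python3 fit2.py
```

```text
fixed ['top'] [ 0.5966 -0.2202 -1.6832 -0.043   0.073   0.045  -0.075   0.075   0.06
  0.02  ] -6.84 housing front [ 0.6014 -0.1775] [1.5    1.4437 1.2252 0.9032 0.3599 1.4038]
fixed ['side'] [ 0.5946 -0.233  -1.7042 -0.043   0.073   0.045  -0.075   0.075   0.06
  0.0139] -6.78 housing front [ 0.6003 -0.1904] [1.4151 0.9356 1.4282 1.5    1.5   ]
fixed ['top', 'side'] [ 0.5972 -0.2202 -1.694  -0.043   0.073   0.045  -0.075   0.075   0.06
  0.0067] -12.44 housing front [ 0.6025 -0.1775] [1.5    1.4681 1.2369 0.8923 0.2294 1.3975 1.4736 0.3416 1.4367 1.5
 0.9647]
free ['top'] [ 0.5967 -0.2288 -1.7022 -0.0583  0.0632  0.0449 -0.0766  0.0745  0.0617
  0.0083] -7.88 housing front [ 0.6043 -0.171 ] [1.5    1.5    1.232  1.0799 1.1442 1.4226]
free ['side'] [ 0.5958 -0.2272 -1.7093 -0.04    0.079   0.0449 -0.0719  0.0763  0.0605
  0.0085] -6.79 housing front [ 0.6013 -0.1876] [1.4183 0.9343 1.4342 1.5    1.5   ]
free ['top', 'side'] [ 0.5973 -0.2225 -1.7045 -0.052   0.0699  0.0447 -0.0704  0.0811  0.0617
  0.0089] -14.15 housing front [ 0.6043 -0.171 ] [1.5    1.4976 1.2308 1.0795 1.143  1.4228 1.4857 0.353  1.4334 1.5
 1.5   ]
```

Crop and overlay: the rack's middle slot holds the brass bar, with silver above and dark hex below. The head's feed axis runs at about −1.70 rad, with the hub near top pixel (370,171) and the nose face near (344,172). The mouth comes out around (0.608, −0.145), to be refined at the pre-insert pose. Moving now over the bar.

>>> carry_out --claw '[4,4,4,4,4,4,4,4,4,4,4,4,4,4,4,4,4,4,4,4]' --delta_pos '[[-3.275,-2.165,0],[-3.275,-2.165,0],[-3.275,-2.165,0],[-3.275,-2.165,0],[-3.275,-2.165,0],[-3.275,-2.165,0],[-3.275,-2.165,0],[-3.275,-2.165,0],[-3.275,-2.165,0],[-3.275,-2.165,0],[-3.275,-2.165,0],[0,0,0],[0,0,0],[0,0,0],[0,0,0],[0,0,0],[0,0,0],[0,0,0],[0,0,0],[0,0,0]]' --angular '[[0,0,0],[0,0,0],[0,0,0],[0,0,0],[0,0,0],[0,0,0],[0,0,0],[0,0,0],[0,0,0],[0,0,0],[0,0,0],[0,0,0.149],[0,0,0.149],[0,0,0.149],[0,0,0.149],[0,0,0.149],[0,0,0.149],[0,0,0.149],[0,0,0.149],[0,0,0.149]]' --force 25

```text
clock: 3.9
position: [0.476, 0.2301, 0.2269]
ee_rot: [-2.379, -2.052, -0.001]
force: [-0.2, 0.8, -0.5]
width: 0.437
gripper_force: 0.0
```

```bash
cat >> h.py <<'E'
def goto(x,y,z,yaw_y=None):
    "delta in tool axes (cm), and turn about tool z, to a TCP goal with the tool down and its y at yaw_y"
    s=arm.observe(); Rm=R.from_rotvec(s["ee_rot"]).as_matrix(); d=Rm.T@(np.array([x,y,z])-s["position"])*100
    yw=np.arctan2(Rm[1,1],Rm[0,1]); print("clock",s["clock"],"pos",s["position"].round(4),"yaw_y",yw.round(4),"axes z",Rm[:,2].round(4),"F",s["force"].round(2),"w",s["width"],"gf",s["gripper_force"],"j",s["joints"].round(2))
    print("delta cm",d.round(3),"turn z",None if yaw_y is None else round(-(yaw_y-yw),4))
E
python3 -c "
from h import *
goto(.4759,.2299,.1,-.141)"
```

```text
clock 3.9 pos [0.476  0.2301 0.2269] yaw_y -0.1471 axes z [ 2.e-04  3.e-04 -1.e+00] F [-0.16  0.82 -0.52] w 0.4372443220852365 gf 0.0 j [-0.89  0.28  0.43  1.83 -0.14  1.05 -0.55]
delta cm [-2.0000e-02 -7.0000e-03  1.2686e+01] turn z -0.0061
```

>>> carry_out --claw '[4,4,4,4,4,4,4,4,4,4,0,0,0,0,0,0]' --delta_pos '[[0,0,4],[0,0,4],[0,0,4],[0,0,3],[0,0,2],[0,0,1],[0,0,1],[0,0,0.6],[0,0,0.5],[0,0,0],[0,0,0],[0,0,0],[0,0,0],[0,0,0],[0,0,0],[0,0,0]]' --angular '[[0,0,0],[0,0,0],[0,0,0],[0,0,0],[0,0,0],[0,0,0],[0,0,0],[0,0,0],[0,0,0],[0,0,0],[0,0,0],[0,0,0],[0,0,0],[0,0,0],[0,0,0],[0,0,0]]' --force 25

```text
clock: 5.5
position: [0.4764, 0.2301, 0.0261]
ee_rot: [2.372, 2.059, 0.001]
force: [0.9, -0.1, 3.6]
width: 0.164
gripper_force: 25.0
```

>>> carry_out --claw '[0,0,0,0,0,0,0,0,0,0,0,0,0,0,0,0]' --delta_pos '[[0,0,-0.5],[0,0,-1.5],[0,0,-2.5],[0,0,-3],[0,0,-3],[0,0,-2.5],[0,0,-1.4],[-1,0.9,0],[-2,1.7,0],[-3,2.6,0],[-3,2.6,0],[-3,2.6,0],[-3,2.6,0],[-3,2.6,0],[-2,1.7,0],[-1,0.9,0]]' --angular '[[0,0,0],[0,0,0],[0,0,0],[0,0,0],[0,0,0],[0,0,0],[0,0,0],[0,0,0],[0,0,0],[0,0,0],[0,0,0],[0,0,0],[0,0,0],[0,0,0],[0,0,0],[0,0,0]]'

```text
clock: 7.1
position: [0.6265, -0.0081, 0.1682]
ee_rot: [2.377, 2.054, -0.005]
force: [0.6, 0.4, -4.1]
width: 0.165
gripper_force: 25.0
```

```bash
python3 -c "
from h import *
goto(.6266,-.0033,.056,-.134)"
```

```text
clock 7.1 pos [ 0.6265 -0.0081  0.1682] yaw_y -0.1454 axes z [-0.0021 -0.0022 -1.    ] F [ 0.56  0.4  -4.05] w 0.16460578855372573 gf 24.99961405992508 j [-0.38  0.51  0.46  1.67 -0.26  1.02  0.02]
delta cm [ 0.502 -0.043 11.223] turn z -0.0114
```

>>> carry_out --claw '[0,0,0,0,0,0,0,0]' --delta_pos '[[0.5,0,1],[0,0,2.5],[0,0,2.5],[0,0,2.5],[0,0,1.5],[0,0,0.6],[0,0,0],[0,0,0]]' --angular '[[0,0,-0.011],[0,0,0],[0,0,0],[0,0,0],[0,0,0],[0,0,0],[0,0,0],[0,0,0]]'

```text
clock: 7.9
position: [0.6279, 0.0016, 0.0646]
ee_rot: [2.36, 2.072, 0.002]
force: [-0.1, 0.7, -3.6]
width: 0.163
gripper_force: 25.0
```

```bash
python3 - <<'E'
from h import *
goto(.6266,-.0033,.056,-.134)
C=[]
for n,(r,c) in dict(top=(130,260),side=(200,290)).items():
    p=arm.get_image(n); np.savez(n+"1.npz",**{k:np.array(v) for k,v in p.items()})
    for x in arm.place_of("mouth",p)[:2]: print(n,x["conf"],np.array(x["centre"])*[560,420],onz(p,x["centre"],.075))
    k=cv2.resize(p["frame"][r:r+95,c:c+130],None,fx=5,fy=5,interpolation=2); k=np.clip(255*(k/255.)**.6,0,255).astype(np.uint8)
    C.append(k[:,:400] if 0 else k)
    cv2.imwrite(f"pics/pre_{n}.png",k[:,:,::-1])
E
```

```text
clock 7.9 pos [0.6279 0.0016 0.0646] yaw_y -0.1298 axes z [ 1.2e-03  2.0e-04 -1.0e+00] F [-0.12  0.74 -3.61] w 0.16332086336807244 gf 24.99954342842102 j [-0.35  0.63  0.4   1.76 -0.32  0.82  0.07]
delta cm [-0.504 -0.066  0.855] turn z 0.0042
top 0.75 [339.08  169.596] [ 0.61164089 -0.14362559  0.075     ]
top 0.63 [207.312 239.82 ] [0.40841647 0.23141379 0.075     ]
side 0.96 [356.104 260.904] [ 0.61047497 -0.14311176  0.075     ]
```

View pics/pre_top.png

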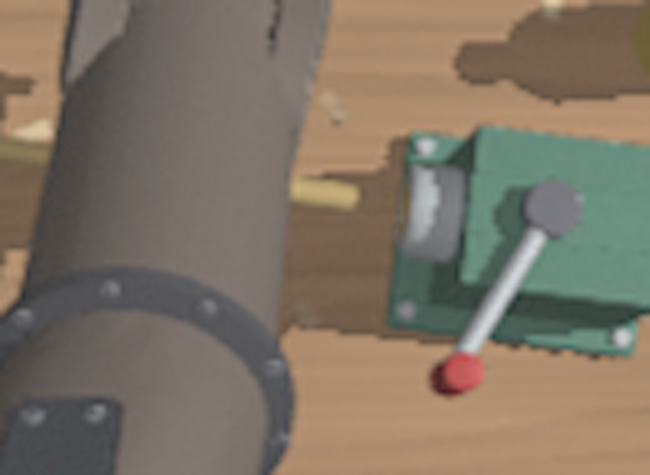

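View pics/pre_side.png

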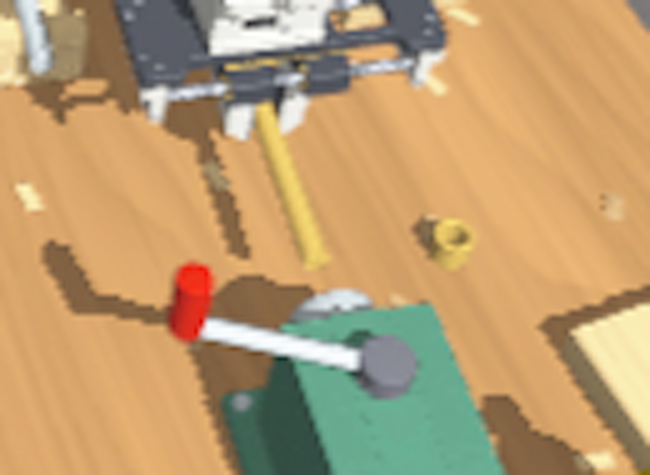

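The top crop shows the bar tip at crop (357,195) and the nose face rim from about (420,163) to (402,257). The side crop shows the tip at (316,262) and the nose arc apex at about (338,290). The bar looks a few mm off the collet axis, so I'll fit that with overlays.

```bash
cat > fit3.py <<'E'
from h import *
from scipy.optimize import minimize
np.set_printoptions(precision=4,suppress=True)
def proj(p,X):
    c=(X-p["T"][:3,3])@p["T"][:3,:3]; u=c@p["mtx"].T; return u[:,:2]/u[:,2:]
S=5; ROI=dict(top=(130,260),side=(200,290)); ps={n:dict(np.load(n+"1.npz")) for n in ROI}
yaw=-1.704; d=np.array([np.cos(yaw),np.sin(yaw),0]); l=np.array([-d[1],d[0],0])
t=np.linspace(0,2*np.pi,60)[:,None]; circ=lambda r:r*(l*np.cos(t)+np.array([0,0,1])*np.sin(t))
def px(n,P): r,c=ROI[n]; return (proj(ps[n],P)-[c,r]+.5)*S-.5
def hull(n,P):
    M=np.zeros((475,650),np.uint8); cv2.fillConvexPoly(M,cv2.convexHull(np.round(px(n,P)).astype(np.int32)),1); return M
V=[]
sT=np.array([.6279,.0016,.0646+.019]); bd=np.array([np.cos(-1.7006),np.sin(-1.7006),0])
im={}
for n,(r,c) in ROI.items():
    f=cv2.resize(ps[n]["frame"][r:r+95,c:c+130],None,fx=S,fy=S,interpolation=cv2.INTER_LINEAR); im[n]=f
    h=cv2.cvtColor(f,cv2.COLOR_RGB2HSV)
    # bar: predicted vs seen row/col
    a,b=px(n,np.array([sT+bd*.118,sT+bd*.07])); 
    g=((h[...,0]>15)&(h[...,0]<30)&(h[...,1]>(110 if n=="top" else 165))&(h[...,2]>70)).astype(np.uint8)
    W=np.zeros_like(g); cv2.line(W,tuple(map(int,a+(a-b)*.1)),tuple(map(int,b)),1,50); g&=W
    if n=="top": g[:,:300]=0
    k,L,st,ce=cv2.connectedComponentsWithStats(g); i=1+np.argmax(st[1:,4]); ys,xs=np.nonzero(L==i)
    print(n,"bar pred tip",a,"dir",(a-b)/np.linalg.norm(a-b),"seen centroid",ce[i],"rect",cv2.minAreaRect(np.stack([xs,ys],1).astype(np.float32)))
    nrm=np.array([-(a-b)[1],(a-b)[0]])/np.linalg.norm(a-b); print("  perp offset seen-pred px",(ce[i]-a)@nrm/S, nrm)
n="top"; h=cv2.cvtColor(im[n],cv2.COLOR_RGB2HSV).astype(int)
g=(h[...,1]<60)&(h[...,2]>40); Z=np.zeros_like(g);Z[150:275,385:475]=1; g=(g&(Z>0)).astype(np.uint8)
k,L,st,ce=cv2.connectedComponentsWithStats(g); i=1+np.argmax(st[1:,4]); g=(L==i).astype(np.uint8); print("nose blob",st[i],ce[i])
def shape(q):
    M=np.array([q[0],q[1],.075]); P=np.vstack([M+circ(.027),M+d*.029+circ(.027)]); m=hull(n,P)
    # housing hides what lies behind its top front edge
    e=px(n,np.array([M+d*.029+l*.045+[0,0,.045],M+d*.029-l*.045+[0,0,.045]])); H=np.zeros_like(m)
    poly=np.array([e[0],e[1],[640,e[1][1]],[640,e[0][1]]]); cv2.fillPoly(H,[np.round(poly).astype(np.int32)],1)
    return m&(1-H)
r=minimize(lambda q:float((shape(q)!=g).sum()),[.607,-.145],method="Nelder-Mead",options=dict(initial_simplex=[[.600,-.150],[.615,-.150],[.607,-.138]],xatol=1e-4))
print("mouth from top nose",r.x,r.fun,g.sum())
out=[]
for n in ROI:
    f=im[n].copy(); 
    for x,c in((r.x[0],(255,0,0)),):
        for P in(circ(.027),circ(.013),circ(.027)+d*.029): cv2.polylines(f,[np.round(px(n,np.array([x,r.x[1],.075])+P)).astype(np.int32)],True,c,1)
    cv2.polylines(f,[np.round(px(n,np.array([sT-bd*.0,sT+bd*.118]))).astype(np.int32)],False,(255,0,255),1)
    out.append(f[100:330,250:])
cv2.imwrite("pics/ov.png",np.hstack(out)[:,:,::-1])
E
python3 fit3.py
```

```text
top bar pred tip [350.5145 195.4282] dir [0.9908 0.1354] seen centroid [328.8401 194.1995] rect ((328.6410217285156, 193.9259796142578), (62.578346252441406, 32.77003479003906), 9.162346839904785)
  perp offset seen-pred px 0.34331723010344584 [-0.1354  0.9908]
side bar pred tip [318.3858 260.2008] dir [0.3447 0.9387] seen centroid [302.8879 221.7569] rect ((301.92034912109375, 221.4010009765625), (103.00965881347656, 33.4794807434082), 69.62356567382812)
  perp offset seen-pred px 0.2596368875957202 [-0.9387  0.3447]
nose blob [ 392  164   76  111 5597] [433.2694 213.3461]
mouth from top nose [ 0.6064 -0.1486] 743.0 5597
```

View pics/ov.png

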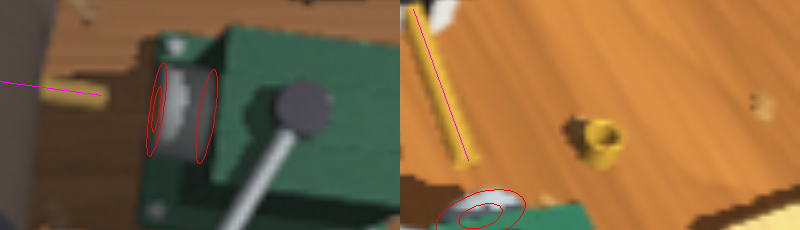

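```bash
python3 -c "
from h import *
goto(.6256,-.0158,.056,-.1332)"
```

```text
clock 8.1 pos [0.6279 0.0015 0.0647] yaw_y -0.1301 axes z [ 1.6e-03  3.0e-04 -1.0e+00] F [ 0.06 -0.2  -3.29] w 0.16623394212210998 gf 24.9996480345726 j [-0.35  0.63  0.4   1.76 -0.32  0.82  0.07]
delta cm [-1.744 -0.009  0.87 ] turn z 0.0031
```

>>> carry_out --claw '[0,0,0,0,0]' --delta_pos '[[-0.6,0,0.4],[-0.7,0,0.35],[-0.44,0,0.12],[0,0,0],[0,0,0]]' --angular '[[0,0,0.003],[0,0,0],[0,0,0],[0,0,0],[0,0,0]]' --force 15

```text
clock: 8.6
position: [0.625, -0.0161, 0.055]
ee_rot: [-2.365, -2.068, 0.0]
force: [0.4, -0.8, -3.8]
width: 0.169
gripper_force: 15.0
```

```bash
python3 -c "
from h import *
goto(.6256,-.0158,.056,-.1332)"
```

```text
clock 8.6 pos [ 0.625  -0.0161  0.055 ] yaw_y -0.1337 axes z [-1.e-04  1.e-04 -1.e+00] F [ 0.4  -0.75 -3.79] w 0.16892867127654093 gf 14.999759942293167 j [-0.32  0.64  0.39  1.77 -0.33  0.8   0.1 ]
delta cm [ 0.037  0.057 -0.103] turn z -0.0005
```

>>> carry_out --claw '[0,0,0,0,0,0,0,0]' --delta_pos '[[0,0.06,-0.1],[-0.2,0,0],[-0.3,0,0],[-0.3,0,0],[-0.2,0,0],[-0.2,0,0],[-0.2,0,0],[0,0,0]]' --angular '[[0,0,0],[0,0,0],[0,0,0],[0,0,0],[0,0,0],[0,0,0],[0,0,0],[0,0,0]]'

```text
clock: 9.4
position: [0.6237, -0.0302, 0.0561]
ee_rot: [2.365, 2.068, -0.0]
force: [-0.4, 0.3, -3.2]
width: 0.168
gripper_force: 15.0
```

>>> carry_out --claw '[0,0,0,0,0]' --delta_pos '[[-0.2,0,0],[-0.2,0,0],[-0.15,0,0],[-0.15,0,0],[0,0,0]]' --angular '[[0,0,0],[0,0,0],[0,0,0],[0,0,0],[0,0,0]]'

```text
clock: 9.9
position: [0.6228, -0.0371, 0.056]
ee_rot: [2.365, 2.068, -0.0]
force: [-1.5, -0.4, -3.7]
width: 0.165
gripper_force: 15.0
```

>>> carry_out --claw '[0,0,0,0,0]' --delta_pos '[[-0.15,0,0],[-0.15,0,0],[-0.15,0,0],[-0.15,0,0],[0,0,0]]' --angular '[[0,0,0],[0,0,0],[0,0,0],[0,0,0],[0,0,0]]'

```text
clock: 10.4
position: [0.622, -0.0431, 0.056]
ee_rot: [2.365, 2.068, -0.0]
force: [0.6, -0.3, -4.3]
width: 0.167
gripper_force: 15.0
```

>>> carry_out --claw '[0,0,0,0,0]' --delta_pos '[[-0.15,0,0],[-0.15,0,0],[-0.15,0,0],[-0.15,0,0],[0,0,0]]' --angular '[[0,0,0],[0,0,0],[0,0,0],[0,0,0],[0,0,0]]'

```text
clock: 10.9
position: [0.6212, -0.049, 0.056]
ee_rot: [2.365, 2.068, -0.0]
force: [-0.7, 0.7, -4.1]
width: 0.169
gripper_force: 15.0
```

>>> carry_out --claw '[0,0,0,0,0,0,0]' --delta_pos '[[-0.2,0,0],[-0.2,0,0],[-0.2,0,0],[-0.2,0,0],[-0.2,0,0],[-0.2,0,0],[0,0,0]]' --angular '[[0,0,0],[0,0,0],[0,0,0],[0,0,0],[0,0,0],[0,0,0],[0,0,0]]'

```text
clock: 11.6
position: [0.6195, -0.061, 0.056]
ee_rot: [2.365, 2.068, -0.0]
force: [-0.3, -0.6, -2.9]
width: 0.169
gripper_force: 15.0
```

>>> carry_out --claw '[0,0,0,0,0,0,0]' --delta_pos '[[-0.2,0,0],[-0.2,0,0],[-0.2,0,0],[-0.2,0,0],[-0.15,0,0],[-0.15,0,0],[0,0,0]]' --angular '[[0,0,0],[0,0,0],[0,0,0],[0,0,0],[0,0,0],[0,0,0],[0,0,0]]'

```text
clock: 12.3
position: [0.6182, -0.0717, 0.0561]
ee_rot: [2.364, 2.068, -0.0]
force: [0.2, -0.7, -3.8]
width: 0.168
gripper_force: 15.0
```

>>> carry_out --claw '[0,0,0,0,0,0]' --delta_pos '[[0,0,0],[-0.1,0,0],[-0.1,0,0],[-0.1,0,0],[-0.1,0,0],[0,0,0]]' --angular '[[0,0,0],[0,0,0],[0,0,0],[0,0,0],[0,0,0],[0,0,0]]' --force 10

```text
clock: 12.9
position: [0.6176, -0.0756, 0.056]
ee_rot: [2.365, 2.068, -0.0]
force: [-0.1, -0.5, -3.1]
width: 0.165
gripper_force: 10.0
```

>>> carry_out --claw '[0,0,0,0,0]' --delta_pos '[[-0.1,0,0],[-0.1,0,0],[-0.1,0,0],[-0.1,0,0],[0,0,0]]' --angular '[[0,0,0],[0,0,0],[0,0,0],[0,0,0],[0,0,0]]'

```text
clock: 13.4
position: [0.6171, -0.0796, 0.0561]
ee_rot: [2.364, 2.068, -0.0]
force: [0.3, 0.4, -3.1]
width: 0.171
gripper_force: 10.0
```

>>> carry_out --claw '[0,0,0,0]' --delta_pos '[[-0.1,0,0],[-0.1,0,0],[-0.1,0,0],[0,0,0]]' --angular '[[0,0,0],[0,0,0],[0,0,0],[0,0,0]]'

```text
clock: 13.8
position: [0.6167, -0.0826, 0.0561]
ee_rot: [2.364, 2.068, -0.0]
force: [-0.5, -1.3, -4.1]
width: 0.171
gripper_force: 10.0
```

>>> carry_out --claw '[0,0,0,0]' --delta_pos '[[-0.1,0,0],[-0.1,0,0],[-0.1,0,0],[0,0,0]]' --angular '[[0,0,0],[0,0,0],[0,0,0],[0,0,0]]'

```text
clock: 14.2
position: [0.6163, -0.0855, 0.056]
ee_rot: [2.364, 2.069, -0.0]
force: [-0.7, -0.3, -4.3]
width: 0.171
gripper_force: 10.0
```

>>> carry_out --claw '[0,0,0,0]' --delta_pos '[[-0.1,0,0],[-0.1,0,0],[-0.1,0,0],[0,0,0]]' --angular '[[0,0,0],[0,0,0],[0,0,0],[0,0,0]]'

```text
clock: 14.6
position: [0.6159, -0.0884, 0.056]
ee_rot: [2.364, 2.069, 0.0]
force: [-0.4, 0.2, -3.2]
width: 0.173
gripper_force: 10.0
```

>>> carry_out --claw '[0,0,0,0]' --delta_pos '[[-0.1,0,0],[-0.1,0,0],[-0.1,0,0],[0,0,0]]' --angular '[[0,0,0],[0,0,0],[0,0,0],[0,0,0]]'

```text
clock: 15.0
position: [0.6157, -0.0891, 0.0559]
ee_rot: [-2.361, -2.069, -0.002]
force: [0.8, 6.9, -3.4]
width: 0.164
gripper_force: 10.0
```

>>> carry_out --claw '[0,0,0,0]' --delta_pos '[[-0.05,0,0],[-0.05,0,0],[0,0,0],[0,0,0]]' --angular '[[0,0,0],[0,0,0],[0,0,0],[0,0,0]]'

```text
clock: 15.4
position: [0.6157, -0.0893, 0.0559]
ee_rot: [-2.36, -2.07, -0.003]
force: [1.2, 8.3, -3.9]
width: 0.173
gripper_force: 10.0
```

>>> carry_out --claw '[0,0,0,4,4,4,4,4,4]' --delta_pos '[[0.05,0,0],[0.05,0,0],[0,0,0],[0,0,0],[0,0,0],[0,0,0],[0,0,0],[0,0,0],[0,0,0]]' --angular '[[0,0,0],[0,0,0],[0,0,0],[0,0,0],[0,0,0],[0,0,0],[0,0,0],[0,0,0],[0,0,0]]'

```text
clock: 16.3
position: [0.6155, -0.0914, 0.0561]
ee_rot: [2.364, 2.069, 0.0]
force: [0.1, 0.5, -0.9]
width: 0.435
gripper_force: 0.0
```

```bash
python3 - <<'E'
from h import *
goto(.6157,-.0893,.23)
C=[]
for n,(r,c) in dict(top=(130,260),side=(200,290)).items():
    p=arm.get_image(n); np.savez(n+"2.npz",**{k:np.array(v) for k,v in p.items()})
    for x in arm.place_of("lever_knob",p)[:2]: print(n,x["conf"],np.array(x["centre"])*[560,420],onz(p,x["centre"],.157))
    C.append(cv2.resize(p["frame"][r:r+95,c:c+130],None,fx=3,fy=3,interpolation=2))
cv2.imwrite("pics/rel.png",np.hstack(C)[:,:,::-1])
E
```

```text
clock 16.3 pos [ 0.6155 -0.0914  0.0561] yaw_y -0.1333 axes z [ 1.e-04 -1.e-04 -1.e+00] F [ 0.06  0.49 -0.92] w 0.43508968042262686 gf 0.0 j [-0.2   0.63  0.39  1.78 -0.32  0.8   0.22]
delta cm [ 2.060e-01 -1.000e-02 -1.739e+01] turn z None
top 0.77 [350.28  207.816] [ 0.49480159 -0.15955164  0.157     ]
side 0.61 [327.488 260.904] [ 0.50063947 -0.16550081  0.157     ]
```

View pics/rel.png

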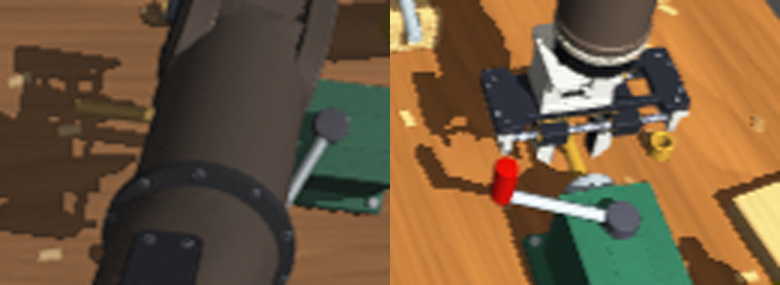

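```bash
python3 - <<'E'
from h import *
np.set_printoptions(precision=4,suppress=True)
rs=[]
for n,fn in(("top","top1"),("side","side1"),("side","side2")):
    p=dict(np.load(fn+".npz")); h=cv2.cvtColor(p["frame"],cv2.COLOR_RGB2HSV)
    g=(((h[...,0]<6)|(h[...,0]>174))&(h[...,1]>150)&(h[...,2]>70)).astype(np.uint8)
    k,L,st,ce=cv2.connectedComponentsWithStats(g); c=(350,205) if n=="top" else (328,259)
    i=1+np.argmin([np.hypot(*(ce[j]-c)) for j in range(1,k)]); print(fn,ce[i],st[i])
    q=ce[i]/[560,420]; print(onz(p,q,.152),onz(p,q,.17)); rs.append(ray(p,q))
print(tri(rs[0],rs[1]))
H=np.array([.598,-.220])
for t in(0,.05,.1,.15,.2): a=-1.704-np.arctan2(95,-55)+t; print(t,H+.11*np.array([np.cos(a),np.sin(a)]))
E
```

```text
top1 [352.3  204.02] [349 201   8   8  50]
[ 0.5055 -0.166   0.152 ] [ 0.5038 -0.1625  0.17  ]
side1 [327.7757 259.785 ] [324 253   9  15 107]
[ 0.5045 -0.1595  0.152 ] [ 0.4981 -0.1699  0.17  ]
side2 [327.7757 259.785 ] [324 253   9  15 107]
[ 0.5045 -0.1595  0.152 ] [ 0.4981 -0.1699  0.17  ]
(array([ 0.5034, -0.1641,  0.1593]), np.float64(0.002988516983531857))
0 [ 0.511  -0.1527]
0.05 [ 0.5077 -0.1572]
0.1 [ 0.5047 -0.1618]
0.15 [ 0.5019 -0.1665]
0.2 [ 0.4993 -0.1714]
```

>>> carry_out --claw '[4,4,4,4,4,4,4,4]' --delta_pos '[[0,0,-0.5],[0,0,-1],[0,0,-2.5],[0,0,-3.5],[0,0,-4],[0,0,-4],[0,0,-2],[0,0,0]]' --angular '[[0,0,0],[0,0,0],[0,0,0],[0,0,0],[0,0,0],[0,0,0],[0,0,0],[0,0,0]]'

```text
clock: 17.3
position: [0.6174, -0.0919, 0.2356]
ee_rot: [2.361, 2.065, 0.008]
force: [0.5, -0.4, -0.8]
width: 0.435
gripper_force: 0.0
```

```bash
python3 -c "
from h import *
goto(.505,-.163,.2356,1.023)"
```

```text
clock 17.3 pos [ 0.6174 -0.0919  0.2356] yaw_y -0.1334 axes z [ 7.e-03 -2.e-04 -1.e+00] F [ 0.48 -0.38 -0.85] w 0.43514262022145345 gf 0.0 j [-0.26  0.44  0.48  1.6  -0.22  1.15  0.13]
delta cm [ -8.545 -10.191  -0.075] turn z -1.1564
```

>>> carry_out --claw '[5,5,5,5,5,5,5,5,5,5,5,5,5]' --delta_pos '[[-2.1,-2.5,0],[-2.1,-2.5,0],[-2.1,-2.5,0],[-2.2,-2.6,0],[0,0,0],[0,0,0],[0,0,0],[0,0,0],[0,0,0],[0,0,0],[0,0,0],[0,0,0],[0,0,0]]' --angular '[[0,0,0],[0,0,0],[0,0,0],[0,0,0],[0,0,-0.1445],[0,0,-0.1445],[0,0,-0.1445],[0,0,-0.1445],[0,0,-0.1445],[0,0,-0.1445],[0,0,-0.1445],[0,0,-0.1445],[0,0,0]]'

```text
clock: 18.6
position: [0.5036, -0.1621, 0.2306]
ee_rot: [-0.846, -3.024, -0.0]
force: [-1.0, -0.2, 0.1]
width: 0.541
gripper_force: 0.0
```

```bash
python3 -c "
from h import *
goto(.505,-.163,.150,1.023)"
```

```text
clock 18.6 pos [ 0.5036 -0.1621  0.2306] yaw_y 1.025 axes z [-8.e-04  3.e-04 -1.e+00] F [-0.97 -0.25  0.08] w 0.5413575191164369 gf 0.0 j [-0.01  0.28  0.28  1.82 -0.09  1.06  1.33]
delta cm [-1.730e-01 -5.000e-03  8.063e+00] turn z 0.002
```

>>> carry_out --claw '[5,5,5,5,5,5,3,3,3]' --delta_pos '[[-0.17,0,1],[0,0,2],[0,0,2],[0,0,2],[0,0,1],[0,0,0],[0,0,0],[0,0,0],[0,0,0]]' --angular '[[0,0,0],[0,0,0],[0,0,0],[0,0,0],[0,0,0],[0,0,0],[0,0,0],[0,0,0],[0,0,0]]' --force 5

```text
clock: 19.5
position: [0.5062, -0.1631, 0.1519]
ee_rot: [0.85, 3.023, 0.0]
force: [0.9, -0.7, 0.4]
width: 0.352
gripper_force: 0.0
```

```bash
python3 - <<'E'
from h import *
goto(.505,-.163,.150,1.023)
C=[]
for n,(r,c) in dict(top=(130,260),side=(200,290)).items():
    p=arm.get_image(n); C.append(cv2.resize(p["frame"][r:r+95,c:c+130],None,fx=3,fy=3,interpolation=2))
cv2.imwrite("pics/knob.png",np.hstack(C)[:,:,::-1])
# path: TCP arc targets in tool axes, lagging yaw
s=arm.observe(); H=np.array([.598,-.220])
pos=s["position"][:2]; Rm=R.from_rotvec(s["ee_rot"]).as_matrix(); yw=np.arctan2(Rm[1,1],Rm[0,1])
v=pos-H; print("tcp lever angle",np.unwrap([0,np.arctan2(v[1],v[0])+1.704+2.0956])[1]%(2*np.pi),"r",np.linalg.norm(v))
E
```

```text
clock 19.5 pos [ 0.5062 -0.1631  0.1519] yaw_y 1.0225 axes z [ 1.6e-03 -2.0e-04 -1.0e+00] F [ 0.88 -0.67  0.44] w 0.3518029857405735 gf 0.0 j [ 0.01  0.36  0.27  1.91 -0.12  0.88  1.36]
delta cm [ 0.105 -0.053  0.186] turn z -0.0005
tcp lever angle 0.10362635061321868 r 0.10824705363014132
```

View pics/knob.png

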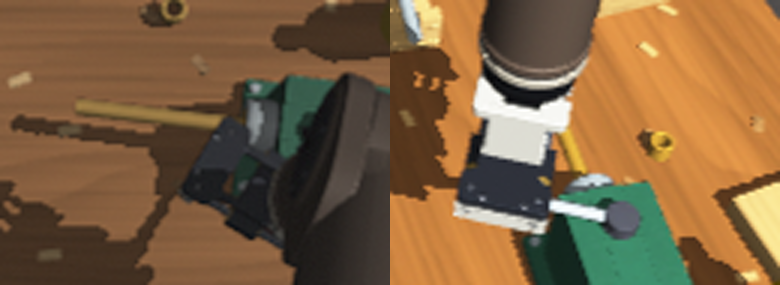

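Gripper straddles the knob (lever arm emerges beneath it at side-crop (555,207)); the bar stays in the collet. Swinging the lever along its arc.

>>> carry_out --claw '[3,3,3,3,3,3]' --delta_pos '[[-0.055,-1.099,0],[-0.099,-1.096,0],[-0.143,-1.091,0],[-0.186,-1.084,0],[-0.229,-1.076,0],[-0.272,-1.066,0]]' --angular '[[0,0,-0.06],[0,0,-0.06],[0,0,-0.06],[0,0,-0.06],[0,0,-0.06],[0,0,-0.06]]'

```text
clock: 20.2
position: [0.4891, -0.2254, 0.1511]
ee_rot: [-0.29, -3.127, -0.002]
force: [-1.7, 2.8, 0.2]
width: 0.329
gripper_force: 1.4
```

```bash
cat > lv.py <<'E'
from h import *
s=arm.observe(); v=s["position"][:2]-np.array([.598,-.220])
print("tcp lever angle",(np.arctan2(v[1],v[0])+1.704+2.0956)%(2*np.pi),"r",np.linalg.norm(v)); goto(.5,-.2,.152,1.3)
E
python3 lv.py
```

```text
tcp lever angle 0.7078544482353564 r 0.10903512266545898
clock 20.2 pos [ 0.4891 -0.2254  0.1511] yaw_y 1.3858 axes z [-8.0e-04  1.4e-03 -1.0e+00] F [-1.71  2.81  0.2 ] w 0.3291983750736846 gf 1.38595350086689 j [ 0.18  0.37  0.2   1.89 -0.09  0.89  1.81]
delta cm [-0.604  2.7   -0.086] turn z 0.0858
```

>>> carry_out --claw '[3,3,3,3,3,3,3,3]' --delta_pos '[[-0.315,-1.054,0],[-0.356,-1.041,0],[-0.398,-1.026,0],[-0.438,-1.009,0],[-0.478,-0.99,0],[-0.35,-0.65,0],[0,0,0],[0,0,0]]' --angular '[[0,0,-0.06],[0,0,-0.06],[0,0,-0.06],[0,0,-0.06],[0,0,-0.06],[0,0,0],[0,0,0],[0,0,0]]'

```text
clock: 21.0
position: [0.5092, -0.2824, 0.1507]
ee_rot: [0.174, -3.135, -0.004]
force: [-4.1, 5.7, 1.6]
width: 0.336
gripper_force: 3.1
```

```bash
python3 lv.py
```

```text
tcp lever angle 1.270642051662173 r 0.1085971831083272
clock 21.0 pos [ 0.5092 -0.2824  0.1507] yaw_y 1.6816 axes z [-0.0024  0.0027 -1.    ] F [-4.11  5.65  1.61] w 0.3355418926578292 gf 3.0824290215969086 j [ 0.32  0.44  0.14  1.78 -0.07  0.93  2.17]
delta cm [-2.000e-03  8.296e+00 -1.100e-01] turn z 0.3816
```

>>> carry_out --claw '[3,3,3,3]' --delta_pos '[[-0.1,-0.18,0],[-0.1,-0.18,0],[0,0,0],[0,0,0]]' --angular '[[0,0,0],[0,0,0],[0,0,0],[0,0,0]]'

```text
clock: 21.4
position: [0.5105, -0.2845, 0.1503]
ee_rot: [0.175, -3.132, -0.007]
force: [-8.5, 8.8, 3.7]
width: 0.373
gripper_force: 5.0
```

```bash
python3 lv.py
```

```text
tcp lever angle 1.2929270327551723 r 0.10867053746752282
clock 21.4 pos [ 0.5105 -0.2845  0.1503] yaw_y 1.6824 axes z [-0.0046  0.0045 -1.    ] F [-8.47  8.83  3.67] w 0.3730848790868807 gf 5.001149922609329 j [ 0.32  0.45  0.14  1.77 -0.08  0.94  2.17]
delta cm [ 0.104  8.511 -0.129] turn z 0.3824
```

>>> carry_out --claw '[3.5,4,5,5,5,5,5,5,5,5,5,5]' --delta_pos '[[0.1,0.2,0],[0.1,0.2,0],[0.1,0.2,0],[0,0.1,0],[0,0,0],[0,0,-1],[0,0,-2],[0,0,-3],[0,0,-3],[0,0,-3],[0,0,-1],[0,0,0]]' --angular '[[0,0,0],[0,0,0],[0,0,0],[0,0,0],[0,0,0],[0,0,0],[0,0,0],[0,0,0],[0,0,0],[0,0,0],[0,0,0],[0,0,0]]'

```text
clock: 22.6
position: [0.5095, -0.2814, 0.2831]
ee_rot: [-0.175, 3.133, -0.003]
force: [-0.1, 0.4, -0.6]
width: 0.543
gripper_force: 0.0
```

>>> carry_out --claw '[5,5,5,5,5,5,5]' --delta_pos '[[2,0,0],[3,0,0],[3,0,0],[3,0,0],[2,0,0],[1,0,0],[0,0,0]]' --angular '[[0,0,0],[0,0,0],[0,0,0],[0,0,0],[0,0,0],[0,0,0],[0,0,0]]'

```text
clock: 23.3
position: [0.3684, -0.2965, 0.2804]
ee_rot: [0.174, -3.136, -0.001]
force: [0.4, -0.4, -0.2]
width: 0.545
gripper_force: 0.0
```

```bash
python3 - <<'E'
from h import *
goto(.505,-.163,.150,1.023)
C=[];H=np.array([.598,-.220])
for n,(r,c) in dict(top=(130,260),side=(200,290)).items():
    p=arm.get_image(n); C.append(cv2.resize(p["frame"][r:r+95,c:c+130],None,fx=3,fy=3,interpolation=2))
    for x in arm.place_of("lever_knob",p)[:2]:
        w=onz(p,x["centre"],.157); v=w[:2]-H; print(n,x["conf"],w,"angle",(np.arctan2(v[1],v[0])+1.704+2.0956)%(2*np.pi),np.linalg.norm(v))
cv2.imwrite("pics/end.png",np.hstack(C)[:,:,::-1])
E
```

```text
clock 23.3 pos [ 0.3684 -0.2965  0.2804] yaw_y 1.6815 axes z [-9.e-04  6.e-04 -1.e+00] F [ 0.37 -0.4  -0.23] w 0.5451319781939656 gf 0.0 j [ 0.4   0.14  0.19  1.86 -0.03  1.15  2.28]
delta cm [-15.062  11.753  13.039] turn z 0.6585
top 0.82 [ 0.49804017 -0.28750318  0.157     ] angle 1.251965178084914 0.1206177689745399
side 0.77 [ 0.50515568 -0.27665104  0.157     ] angle 1.2058729394053953 0.10876308439103786
```

View pics/end.png

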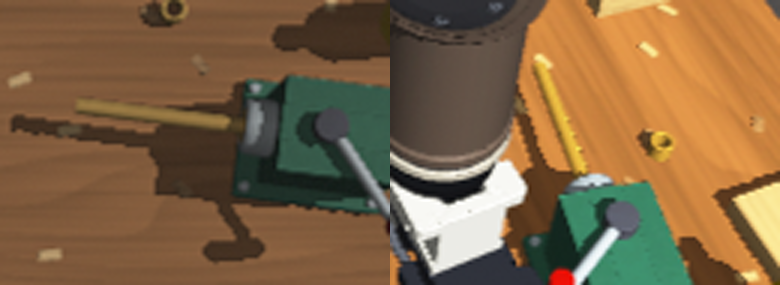

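The picture shows the bar in the collet, with its end at top-crop (80,107), the same as before the lever swing. The lever is fully over at about 1.22 rad and the robot is clear. Handing in.

```bash
python3 -c "
from cell import arm
print(arm.sign_off())"
```

```text
the job is handed in; nothing more can be done
None
```

I fed the brass bar into the collet until it stopped solidly (about 8 N), let it go, swung the lever to its end stop (about 1.2 rad in the pictures), and handed the job in at about 23 s. I got no verdict back. The last picture shows the bar still in place, but I could not measure its force on the stop after release.

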